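# Lock the length stop with its pin

### The job

Lock the sliding bar of the length stop: draw the bar out (it has a black knob) until the hole hidden inside lines up, and put the long red-headed pin down through the cover, the bar and the base until its collar sits fully home on the cover. Do not force the bar once the pin catches it, and leave the black-headed pin in its block.

Things in the scene. Friction and masses are not known exactly. Their poses are not given: they have to be found in the camera images.
- length_stop: The length stop, fixed: base plate 90 x 154 x 14 mm, on it a blue housing 64 mm wide, y from -35 to +59 mm, flat top 51 mm above the worktop. Origin: on the axis of the pin holes, at the underside; z up. A flat steel bar (30 x 12 mm, top face 26.5 mm above the worktop) slides along y through the housing, out towards -y. It travels 75 mm, resists with about 3 N and stays where left.
- cover_hole (a point): Mouth of the pin hole in the cover's top. The hole (11.5 mm in the 24 mm thick cover, 12.5 mm in the base) goes straight down through both. A pin set in it before the bar's hole is under it stands on the bar, collar about 25 mm above the cover, and may be let go; when the bar's hole comes under it the pin falls and stops the bar.
- stop_plate (a point): Top centre of the wooden stop plate, 70 mm wide, 10 mm thick, top 52 mm above the worktop. Knob and stop plate (65 mm beyond the knob) sit on one carriage at the outer end of the bar. The bar has a single 12 mm hole on its centre line, hidden at the start: the bar must be drawn out 20 to 45 mm to bring it under the cover's hole.
- knob_grip (a point): Middle of the upright round black knob on the bar's carriage: 22 mm across, 42 mm tall; this point is 61 mm above the worktop, the knob's lower end 20 mm below it. The carriage is bolted firmly to the bar, but at a place that differs from time to time: the bar's hidden hole lies anywhere from 132 to 148 mm from the knob, along the bar.
- red_pin_grip (a point): Middle of the red head of the long pin, 60 g: head 20 mm across, 42 mm tall, top 21 mm above this point; collar 28 mm across, 4 mm thick, underside 25 mm below this point; under it a 10 mm shank, 50 mm long, with a tapered nose (tip 75 mm below this point, 6 mm across, full width 4 mm higher). z points from tip to head. Fully home, this point is 25 mm above the cover's top.
- black_pin_grip (a point): Middle of the black head of the other pin, of the same shape but with a shank only 28 mm long, too short to reach the base. It stays in the block.
- pin_block: Wooden block 130 x 50 x 58 mm, fixed, that keeps the two pins upright, each with its collar on the block's top, in holes of 11.5 mm, 40 mm either side of the middle along x (which pin is in which varies). Origin: centre of the underside.
- red_pin: The same red-headed pin as a whole; origin at the centre of the underside of its collar, z towards the head.
- slide_bar: The sliding steel bar (see length_stop), with the carriage on its outer end. Origin: centre line, underside, at the bar's inner end; y along the bar, knob and stop plate towards -y. Where its hole lies along it cannot be seen and has to be found by feel.

How it is judged:
At the end, for the whole second after the job is handed in: The red-headed pin stands upright (within 0.08 rad) in the stop's hole, its head centred on the hole within 4 mm and its collar down on the cover within 3 mm, so that it passes through cover, bar and base (z of red_pin_grip in the frame of length_stop below 0.079 m and horizontal distance between red_pin_grip and cover_hole below 0.004 m and angle between red_pin_grip's own z axis and vertical below 0.08 rad); the robot touches nothing.
It fails at once if the black-headed pin is taken out of its place (moved more than 20 mm) (distance of black_pin_grip from where it was at the start of the episode above 0.02 m).
It fails at once if the bar is forced against the pin (over 28 N between them) (contact force between red_pin and slide_bar above 28 N).
It also fails if it takes over 54 s, if anything falls off the work surface, if the arm or the gripper's body presses on something with over 40 N, if the wrist force passes 120 N, or if a joint passes its speed limit or range.

### The arm

A 7-joint arm with a two-finger parallel gripper is mounted at the origin on a cart in front of the work surface, level with it; the furniture and walls round the work are solid. World frame = base frame: x ahead of the robot, y to its left, z up, the work surface at z = 0. Lengths are in m, angles in rad, forces in N, time in s.
With the tool pointing down it reaches from about 0.35 to 0.9 m from the base axis. Payload 8.1 kg.
Tool frame: the origin (TCP) lies at the very end of the fingers, on their centre line; the grasp point (between the pads) lies arm.hold_point_z behind it (arm.hold_point_z is the distance from the TCP to the grasp point, in m); z points along the fingers, y is the line along which they close (so a half turn about z gives the same grasp; the last joint's range is limited). The gripper opens to 92 mm and grips with 3 to 60 N. Pads are 19 mm wide; open, the fingers measure 130 mm over their backs; the gripper's body (75 mm by 190 mm) begins 47 mm behind the grasp point.
Start: joints at [-1.216, 0.434, 0.025, 1.573, -0.012, 1.134, -0.075], TCP at [0.276, 0.561, 0.227] pointing down, gripper open.
Joint ranges: [-2.62, 2.62], [-0.44, 2.09], [-1.27, 1.32], [0.08, 2.57], [-1.32, 4.46], [0.12, 2], [-2.74, 2.74]. Speed limits (rad/s): [2.22, 2.22, 3.01, 3.01, 3.14, 3.14, 3.14].

### API

Orientations are given as a rotation vector (axis times angle).
In Python, from cell import arm, vision, job, cut_out gives the robot as it stands. The module is installed in compiled form; this text tells all that it offers.
- The arm moves only by the tool play_rows, never from a script. Its argument "increments" is text: rows parted by semicolons, each of 5 numbers parted by spaces: the shift along the tool's x, y, z in cm, then the turn about the tool's z in degrees, then the opening, from -1 (shut) to 1 (fully open), so that 0 is half open. A call has 1 to 5 rows; each row shifts and turns the commanded pose from where the row before left it, along the tool's axes as they then stand; what a row does not reach is not made up. A row lasts 1/12 s, in which the tool goes at most 41.7 mm and 7.16 degrees, less where a joint would pass 70% of its speed; a pose out of reach is approached as far as the arm can. A call is refused whole if a number of a shift passes 4.17 or a number of a turn 7.16, either way. A call with a gripper value outside its range is refused whole. The fingers move at their own pace and stop on an object; "grip_force" is the grip in N (left out, the last holds). Time passes only in rows, so rows that do not move let the fingers close. It gives the time, the measured TCP pose, the force, the opening and the grip force at its end, in the units of the state.
- arm.observe(): the state, without advancing time (a new reading comes with each control period).
- vision.get_image(name): name is "scene" or "top" or "wrist"; returns a dict with "frame" (400x640x3 uint8, red, green, blue), "z_map" (400x640 float32, m along the optical axis (not along the pixel's ray), 0 where there is no reading), "mtx" (3x3 intrinsics, pixels), "distortion" ([k1, k2, p1, p2, k3] as OpenCV has them; the pictures are not rectified), "cam_to_world" (4x4, takes a point from camera to world coordinates). Camera axes: x right, y up, looking along -z (the intrinsics and any distortion apply to the point x, -y, -z); pixel columns grow to the right and rows downward; lengths in m; the calibration is good to about 2 mm. A picture is of the moment at which its call begins.
- job.sign_off(): hands the job in; it is judged then, once.
Trained networks look in a picture, given as the dict that the camera call returned (one of the last four; its "shot" number tells which), for a name from the list of things; names that differ only in an ending like _2 or _b are one class to them, and where a whole thing is asked for, a point or a joint stands for the part that bears it (a point fixed in the world has none). Each returns a list of dicts, best first, with "confidence" (0 to 1); they miss things now and then, are a little off and sometimes report something else, mostly with a low value. They report only what shows in the picture. A call takes as long as a camera call.
- cut_out(query, picture): "mask" (400x640 bool, what is visible of it) and "point" ([row, column] in pixels, amid what is visible of it).
The state is a dict: "clock": time; "joints": joint angles; "dq": joint speeds; "joint_efforts": joint torques, N m; "position": TCP position; "ee_rot": TCP orientation; "force": force on the tool from outside, world axes, zero at the start; "ft_torque": the same for the moment, N m; "width": opening from 0.0 (shut) to 1.0 (fully open); "gripper_force": force on a finger pad.
Only numpy, scipy, OpenCV 4.12 (cv2) and the standard library are available. Lean on these libraries where they do the work, as an engineer would, in place of code of your own. Each camera call takes 0.05 s, during which the arm holds its last target. There are 200 camera calls.

## Working session

There is one attempt and no reset: what is moved stays moved. The work goes in short steps, Python scripts to look and compute and a tool call to move; the robot and the scene stay as the last step left them, time stands still between calls to the robot, and variables do not carry over. Pictures are saved under pics/ and viewed, at most 10 in all, crops included, and the job is handed in when it is done.

Besides the shell and the picture viewer there is one more tool, called after "Call:" in YAML: its name, and indented under it one key for each argument. play_rows: Moves the arm, as the interface text tells. Its arguments: {"type":"object","properties":{"increments":{"type":"string"},"grip_force":{"type":"number"}},"required":["increments"]}

```bash
mkdir -p pics; cat > h.py <<'E'
import numpy as np, cv2
from cell import arm, vision, job, cut_out
from scipy.spatial.transform import Rotation as R
def pts(im,mask):
    z=im["z_map"]; r,c=np.nonzero(mask&(z>0)); d=z[r,c]
    u=cv2.undistortPoints(np.stack([c,r],1).astype(float)[:,None],np.array(im["mtx"]),np.array(im["distortion"]))[:,0]
    p=np.stack([u[:,0]*d,-u[:,1]*d,-d,np.ones_like(d)],1)
    return (p@np.array(im["cam_to_world"]).T)[:,:3]
def save(im,n): cv2.imwrite("pics/"+n,im["frame"][:,:,::-1])
E
python3 - <<'E'
from h import *
s=arm.observe(); print({k:np.round(v,3) for k,v in s.items()}, arm.hold_point_z)
print(R.from_rotvec(s["ee_rot"]).as_matrix().round(3))
for cam in("top","scene"):
    im=vision.get_image(cam); save(im,cam+"1.png")
    for q in("length_stop","stop_plate","knob_grip","red_pin_grip","black_pin_grip","pin_block","slide_bar","cover_hole"):
        for o in cut_out(q,im)[:2]:
            p=pts(im,o["mask"])
            if len(p): print(cam,q,round(o["confidence"],2),np.round(o["point"]),len(p),np.median(p,0).round(3),np.percentile(p,2,0).round(3),np.percentile(p,98,0).round(3))
E
```

```text
{'clock': np.float64(0.0), 'joints': array([-1.216,  0.435,  0.025,  1.574, -0.012,  1.134, -0.075]), 'dq': array([ 0.001, -0.001,  0.002, -0.002,  0.   ,  0.   ,  0.   ]), 'joint_efforts': array([ 1.0000e-03, -6.6786e+01,  9.8500e-01, -3.1445e+01, -6.0000e-02,
        4.3000e-02,  0.0000e+00]), 'position': array([0.276, 0.56 , 0.226]), 'ee_rot': array([-7.130e-01, -3.059e+00,  3.000e-03]), 'force': array([ 0.434,  0.352, -0.614]), 'ft_torque': array([ 0.039, -0.015,  0.005]), 'gripper_force': np.float64(0.0), 'width': np.float64(1.0)} 0.0188
[[-0.897  0.442 -0.001]
 [ 0.442  0.897 -0.002]
 [-0.    -0.002 -1.   ]]
top length_stop 0.82 [204. 370.] 3321 [ 0.534 -0.051  0.031] [ 0.481 -0.193  0.01 ] [0.602 0.04  0.078]
top stop_plate 0.62 [214. 422.] 719 [ 0.507 -0.166  0.031] [ 0.468 -0.198  0.019] [ 0.531 -0.116  0.083]
top knob_grip 0.9 [214. 424.] 818 [ 0.508 -0.165  0.031] [ 0.468 -0.203  0.001] [ 0.533 -0.112  0.083]
top red_pin_grip 0.73 [176. 224.] 137 [0.595 0.275 0.094] [0.587 0.267 0.06 ] [0.606 0.288 0.106]
top red_pin_grip 0.29 [213. 228.] 123 [0.517 0.26  0.096] [0.508 0.2
[... 650 characters left out ...]
73 [292. 382.] 1473 [ 0.505 -0.17   0.033] [ 0.463 -0.207  0.009] [ 0.525 -0.118  0.084]
scene knob_grip 0.93 [296. 381.] 1619 [ 0.506 -0.17   0.032] [ 0.463 -0.207  0.001] [ 0.535 -0.116  0.083]
scene red_pin_grip 0.71 [123. 243.] 246 [0.592 0.272 0.081] [0.583 0.265 0.002] [0.67  0.354 0.106]
scene black_pin_grip 0.64 [146. 219.] 257 [0.515 0.257 0.083] [0.507 0.251 0.009] [0.563 0.341 0.106]
scene pin_block 0.96 [156. 232.] 1792 [0.545 0.252 0.048] [0.491 0.235 0.002] [0.619 0.29  0.061]
scene slide_bar 0.9 [285. 376.] 2128 [ 0.509 -0.151  0.031] [ 0.463 -0.206  0.001] [0.572 0.038 0.083]
scene cover_hole 0.89 [250. 349.] 5010 [ 0.519 -0.073  0.033] [ 0.468 -0.203  0.007] [0.58 0.04 0.08]
```

```bash
python3 - <<'E'
import cv2
a=cv2.imread("pics/top1.png")[130:280,180:480]
cv2.imwrite("pics/c1.png",cv2.resize(a,None,fx=2.6,fy=2.6))
E
```

```text
(no output)
```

View pics/c1.png

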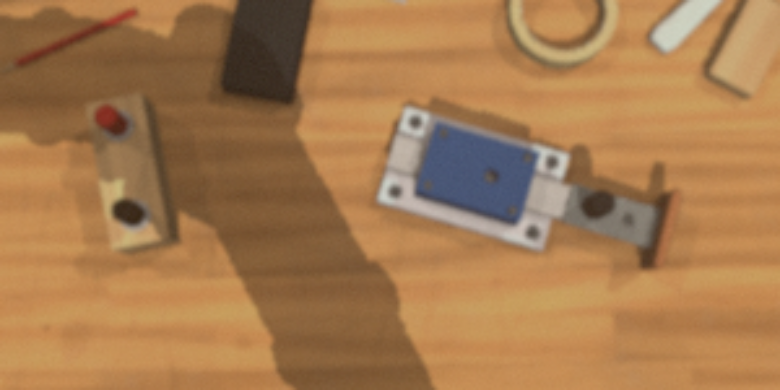

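View pics/scene1.png

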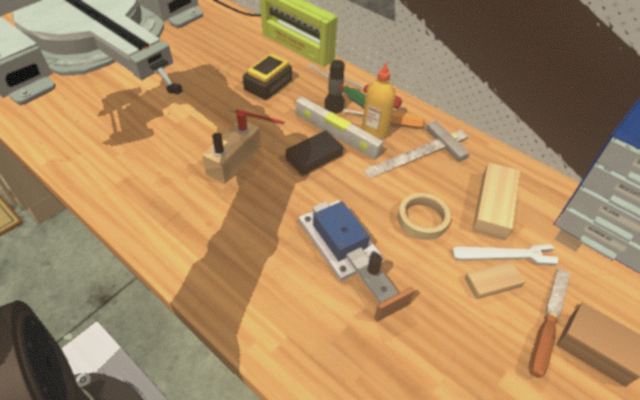

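The crop of the top view shows the red pin at the far end of the block (full-picture px ≈ 222,176), the black one nearer (≈ 229,211), the cover hole at ≈ (369,198), the knob at ≈ (410,208); the bar points right and slightly down (−y, −x).

```bash
cat >> h.py <<'E'
def allpts(im):
    m=np.ones(im["z_map"].shape,bool); r,c=np.nonzero(m&(im["z_map"]>0)); return pts(im,m), im["frame"][r,c].astype(int)
def near(P,c,rad,z0,z1): return (np.hypot(P[:,0]-c[0],P[:,1]-c[1])<rad)&(P[:,2]>z0)&(P[:,2]<z1)
E
python3 - <<'E'
from h import *
for cam in("top","scene"):
    im=vision.get_image(cam); P,C=allpts(im)
    b=near(P,(.54,-.03),.1,.044,.058)&(C[:,2]>C[:,0]+25)
    (cx,cy),wh,a=cv2.minAreaRect((P[b,:2]*1000).astype(np.float32))
    bx=cv2.boxPoints(((cx,cy),wh,a)); e=[bx[1]-bx[0],bx[2]-bx[1]]; l=max(e,key=np.linalg.norm); l=l/np.linalg.norm(l)
    if l[1]<0:l=-l
    h=np.array([cx,cy])-12*l
    print(cam,"housing",cx,cy,wh,"ydir",l,"yaw",np.degrees(np.arctan2(l[1],l[0])),"hole",h,"z",np.median(P[b,2]))
    for n,c in(("red",(.594,.274)),("black",(.517,.26)),("knob",(.515,-.133))):
        k=near(P,c,.035,.07,.12); q=P[k]; zt=np.percentile(q[:,2],97); t=q[q[:,2]>zt-.005]
        print(n,len(t),zt.round(3),t.mean(0).round(4),np.ptp(t,0).round(3))
        d=(q.mean(0)[:2]*1000-h); print("  in stop frame y",d@l,"x",d@np.array([l[1],-l[0]]))
    r=cut_out("red_pin_grip",im)[0]; 
E
```

```text
top housing 549.28271484375 -31.01766586303711 (91.31336975097656, 62.202327728271484) ydir [0.31169355 0.9501827 ] yaw 71.83868 hole [545.54239225 -42.41985798] z 0.05045301686100401
red 67 0.105 [0.5974 0.2786 0.1034] [0.019 0.018 0.007]
  in stop frame y 319.0492699481148 x -51.446924587308516
black 66 0.106 [0.5192 0.264  0.1032] [0.017 0.018 0.006]
  in stop frame y 280.71837970466333 x -120.76588432918291
knob 67 0.084 [ 0.5173 -0.1305  0.0821] [0.018 0.02  0.006]
  in stop frame y -92.0053990305459 x -0.34765983027841013
scene housing 548.1942138671875 -33.34560012817383 (93.46516418457031, 63.17961502075195) ydir [0.30558866 0.95216364] yaw 72.20641 hole [544.52714992 -44.77156353] z 0.051520698231253104
red 57 0.105 [0.5953 0.2759 0.1038] [0.021 0.02  0.006]
  in stop frame y 318.0798366886275 x -50.848927969437035
black 57 0.106 [0.5168 0.2613 0.1041] [0.018 0.02  0.006]
  in stop frame y 279.63462736091094 x -120.90970203497814
knob 104 0.085 [ 0.5144 -0.1325  0.0831] [0.021 0.019 0.005]
  in stop frame y -94.18224269752486 x -3.0419299914256004
```

Call:
play_rows:
  increments: "-2.75 -0.75 0.44 0 1;-2.75 -0.75 0.44 0 1;-2.75 -0.75 0.44 0 1;-2.75 -0.75 0.44 0 1;-2.75 -0.75 0.44 0 1"
  grip_force: 30

```text
clock: 1.52
position: [0.3839, 0.4653, 0.2046]
ee_rot: [0.713, 3.06, 0.0]
force: [1.1, 0.2, 0.7]
width: 1.0
gripper_force: 0.0
```

Call:
play_rows:
  increments: "-2.75 -0.75 0.44 0 1;-2.75 -0.75 0.44 0 1;-2.75 -0.75 0.44 0 1;-2.75 -0.75 0.44 0 1;-2.75 -0.75 0.44 0 1"

```text
clock: 1.93
position: [0.4907, 0.3708, 0.1827]
ee_rot: [0.713, 3.059, 0.0]
force: [0.5, 0.5, -0.2]
width: 1.0
gripper_force: 0.0
```

Call:
play_rows:
  increments: "-2.75 -0.75 0.44 0 1;-2.75 -0.75 0.44 0 1;-2.75 -0.75 0.44 0 1;-2.75 -0.75 0.44 0 1;-2.75 -0.75 0.44 0 1"

```text
clock: 2.35
position: [0.5975, 0.2764, 0.1606]
ee_rot: [0.713, 3.06, 0.0]
force: [0.4, -0.4, -0.1]
width: 1.003
gripper_force: 0.0
```

```bash
cat >> h.py <<'E'
def go(x,y,z,head=None,n=None):
    "rows needed from the present pose; head = heading of tool y in deg (mod 180)"
    s=arm.observe(); M=R.from_rotvec(s["ee_rot"]).as_matrix(); p=np.array(s["position"])
    h0=np.degrees(np.arctan2(M[1,1],M[0,1])); t=0 if head is None else -((head-h0+90)%180-90)
    d=M.T@(np.array([x,y,z])-p)*100
    n=n or int(np.ceil(max(np.linalg.norm(d)/3.4,abs(t)/6.8,1)))
    print("clock",round(s["clock"],2),"pos",p.round(4),"h0",h0.round(1),"z",M[:,2].round(3),"force",np.round(s["force"],1),"w",round(s["width"],3),"gf",s["gripper_force"])
    print("tool shift cm",d.round(2),"turn",round(t,1),"n",n)
    q=p.copy()
    for i in range(n):
        a=np.radians(t*i/n); Mi=M@R.from_rotvec([0,0,a]).as_matrix()
        r=Mi.T@(M@d/n)
        print(*r.round(2),round(t/n,2))
E
python3 - <<'E'
from h import *
go(.5963,.2772,.064)
im=vision.get_image("wrist"); save(im,"w1.png"); P,C=allpts(im)
q=P[near(P,(.596,.277),.03,.07,.12)]; t=q[q[:,2]>np.percentile(q[:,2],97)-.005]
print(len(q),t.mean(0),np.ptp(t,0), (t.max(0)+t.min(0))/2)
E
```

```text
clock 2.35 pos [0.5975 0.2764 0.1606] h0 63.8 z [ 0.  0. -1.] force [ 0.4 -0.4 -0.1] w 1.003 gf 0.0
tool shift cm [0.14 0.01 9.66] turn 0 n 3
0.05 0.0 3.22 0.0
0.05 0.0 3.22 0.0
0.05 0.0 3.22 0.0
999 [0.59604572 0.27940849 0.10315659] [0.01944835 0.01964305 0.00616693] [0.59668119 0.27918386 0.1026517 ]
```

View pics/w1.png

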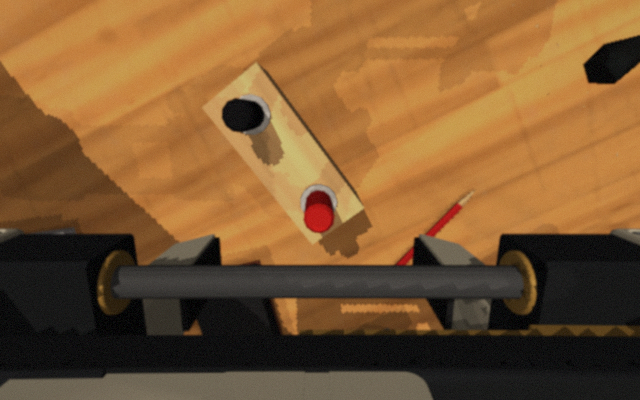

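The wrist view shows the red head between the opened fingers' line of approach (px ≈ 318,212), the black pin well clear at (242,113). Descending.

Call:
play_rows:
  increments: "0.16 0.08 3 0 1;0 0 3 0 1;0 0 2.6 0 1;0 0 1 0 1;0 0 0 0 -1"
  grip_force: 30

```text
clock: 2.82
position: [0.5937, 0.2781, 0.0621]
ee_rot: [-0.712, -3.056, 0.005]
force: [-0.3, -1.0, 0.1]
width: 0.964
gripper_force: 0.0
```

Call:
play_rows:
  increments: "0 0 0 0 -1;0 0 0 0 -1;0 0 0 0 -1;0 0 0 0 -1;0 0 0 0 -1"

```text
clock: 3.23
position: [0.596, 0.2791, 0.0659]
ee_rot: [0.713, 3.058, 0.002]
force: [0.7, -0.3, 0.0]
width: 0.613
gripper_force: 0.0
```

Call:
play_rows:
  increments: "0 0 0 0 -1;0 0 0 0 -1;0 0 0 0 -1;0 0 0 0 -1;0 0 0 0 -1"

```text
clock: 3.65
position: [0.5954, 0.2788, 0.0647]
ee_rot: [-0.713, -3.06, 0.0]
force: [-0.7, -0.4, -0.2]
width: 0.247
gripper_force: 0.0
```

Call:
play_rows:
  increments: "0 0 0 0 -1;0 0 0 0 -1;0 0 0 0 -1;0 0 0 0 -1;0 0 0 0 -1"

```text
clock: 4.07
position: [0.5954, 0.2788, 0.0647]
ee_rot: [-0.713, -3.06, -0.0]
force: [-0.2, 0.9, -0.2]
width: 0.206
gripper_force: 30.0
```

Call:
play_rows:
  increments: "0 0 -0.5 0 -1;0 0 -2 0 -1;0 0 -3 0 -1;0 0 -3 0 -1;0 0 -0.5 0 -1"

```text
clock: 4.48
position: [0.598, 0.2799, 0.1605]
ee_rot: [0.712, 3.054, 0.008]
force: [1.2, 0.9, 0.5]
width: 0.212
gripper_force: 30.0
```

```bash
python3 - <<'E'
from h import *
go(.545,-.0435,.15,-18,15)
E
```

```text
clock 4.48 pos [0.598  0.2799 0.1605] h0 63.8 z [ 0.007  0.004 -1.   ] force [1.2 0.9 0.5] w 0.212 gf 29.999773851886857
tool shift cm [ -9.54 -31.36   0.9 ] turn 81.8 n 15
-0.64 -2.09 0.06 5.45
-0.83 -2.02 0.06 5.45
-1.02 -1.93 0.06 5.45
-1.2 -1.83 0.06 5.45
-1.37 -1.7 0.06 5.45
-1.52 -1.57 0.06 5.45
-1.66 -1.42 0.06 5.45
-1.79 -1.25 0.06 5.45
-1.9 -1.08 0.06 5.45
-2.0 -0.89 0.06 5.45
-2.07 -0.7 0.06 5.45
-2.13 -0.5 0.06 5.45
-2.17 -0.29 0.06 5.45
-2.18 -0.08 0.06 5.45
-2.18 0.12 0.06 5.45
```

Call:
play_rows:
  increments: "-0.64 -2.1 0.06 5.45 -1;-0.83 -2.0 0.06 5.45 -1;-1.0 -1.93 0.06 5.45 -1;-1.2 -1.83 0.06 5.45 -1;-1.37 -1.7 0.06 5.45 -1"

```text
clock: 4.9
position: [0.5774, 0.1702, 0.1519]
ee_rot: [1.42, 2.802, 0.0]
force: [0.6, -0.6, -0.6]
width: 0.21
gripper_force: 30.0
```

Call:
play_rows:
  increments: "-1.52 -1.57 0.06 5.45 -1;-1.66 -1.42 0.06 5.45 -1;-1.8 -1.25 0.06 5.45 -1;-1.9 -1.1 0.06 5.45 -1;-2.0 -0.9 0.06 5.45 -1"

```text
clock: 5.32
position: [0.5594, 0.0622, 0.1489]
ee_rot: [-2.04, -2.389, -0.001]
force: [-0.3, -0.2, -0.6]
width: 0.206
gripper_force: 30.0
```

Call:
play_rows:
  increments: "-2.07 -0.7 0.06 5.45 -1;-2.13 -0.5 0.06 5.45 -1;-2.17 -0.3 0.06 5.45 -1;-2.18 -0.08 0.06 5.45 -1;-2.18 0.12 0.06 5.45 -1"

```text
clock: 5.73
position: [0.5416, -0.0455, 0.146]
ee_rot: [-2.546, -1.841, -0.001]
force: [-0.0, -0.5, -1.5]
width: 0.211
gripper_force: 30.0
```

Call:
play_rows:
  increments: "0 0 0 0 -1;0 0 0 0 -1"

```text
clock: 5.9
position: [0.5416, -0.0459, 0.146]
ee_rot: [2.543, 1.844, 0.0]
force: [-0.1, 1.0, -0.6]
width: 0.209
gripper_force: 30.0
```

```bash
python3 - <<'E'
from h import *
go(.545,-.0435,.12,-18)
im=vision.get_image("wrist"); save(im,"w2.png"); P,C=allpts(im)
b=near(P,(.548,-.03),.1,.04,.062)&(C[:,2]>C[:,0]+20)
(cx,cy),wh,a=cv2.minAreaRect((P[b,:2]*1000).astype(np.float32)); print(b.sum(),cx,cy,wh,a)
for cam in("top","scene"):
    im=vision.get_image(cam); P,C=allpts(im); save(im,cam+"2.png")
    k=near(P,(.545,-.0435),.04,.06,.19)&(C[:,0]>C[:,1]+50)&(C[:,0]>C[:,2]+50); print(cam,k.sum(),P[k].mean(0).round(4) if k.any() else 0)
E
```

```text
clock 5.9 pos [ 0.5416 -0.0459  0.146 ] h0 -18.1 z [ 0. -0. -1.] force [-0.1  1.  -0.6] w 0.209 gf 30.000144523219205
tool shift cm [0.33 0.24 2.6 ] turn -0.1 n 1
0.33 0.24 2.6 -0.11
9566 550.1206665039062 -28.858047485351562 (88.68695831298828, 64.07090759277344) 71.69803619384766
top 0 0
scene 79 [ 0.5356 -0.0537  0.1636]
```

View pics/w2.png

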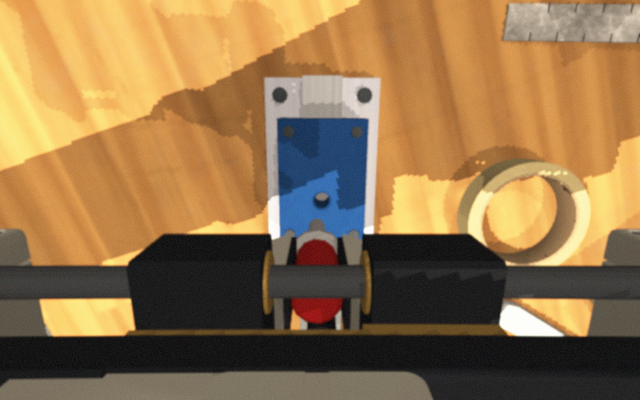

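The wrist view shows the cover hole at ≈ (321,199), with the pin's collar and nose just below it at ≈ (317,228), hanging straight between the pads.

```bash
cat >> h.py <<'E'
def ray(im,c,r,z):
    u=cv2.undistortPoints(np.array([[[c,r]]],float),np.array(im["mtx"]),np.array(im["distortion"]))[0,0]
    T=np.array(im["cam_to_world"]); d=T[:3,:3]@[u[0],-u[1],-1]; o=T[:3,3]; return o+d*(z-o[2])/d[2]
def px(im,p):
    T=np.linalg.inv(np.array(im["cam_to_world"])); q=T[:3,:3]@p+T[:3,3]
    return cv2.projectPoints(np.array([[q[0],-q[1],-q[2]]]),np.zeros(3),np.zeros(3),np.array(im["mtx"]),np.array(im["distortion"]))[0].ravel()
E
python3 - <<'E'
from h import *
im=vision.get_image("wrist"); g=im["frame"].astype(int).sum(2)
s=arm.observe(); p=np.array(s["position"])
sub=g[188:211,308:335]; 
m=sub<np.median(sub)*.62; r,c=np.nonzero(m); print(m.sum(),"hole px",c.mean()+308,r.mean()+188,c.min()+308,c.max()+308,r.min()+188,r.max()+188)
print("hole",ray(im,c.mean()+308,r.mean()+188,.051), ray(im,(c.min()+c.max())/2+308,(r.min()+r.max())/2+188,.051))
gz=p[2]+.0188
print("tip expected px",px(im,[p[0],p[1],gz-.075]),"collar under",px(im,[p[0],p[1],gz-.025]),"head top",px(im,[p[0],p[1],gz+.021]))
a=im["frame"][185:330,265:375,::-1]; cv2.imwrite("pics/w2c.png",cv2.resize(a,None,fx=4,fy=4,interpolation=cv2.INTER_CUBIC))
E
```

```text
111 hole px 321.43243243243245 206.0 314 329 201 210
hole [ 0.54468324 -0.0441064   0.051     ] [ 0.54484664 -0.04375722  0.051     ]
tip expected px [317.9815728  221.84879095] collar under [318.24379962 252.23026468] head top [318.65771706 300.10101178]
```

View pics/w2c.png

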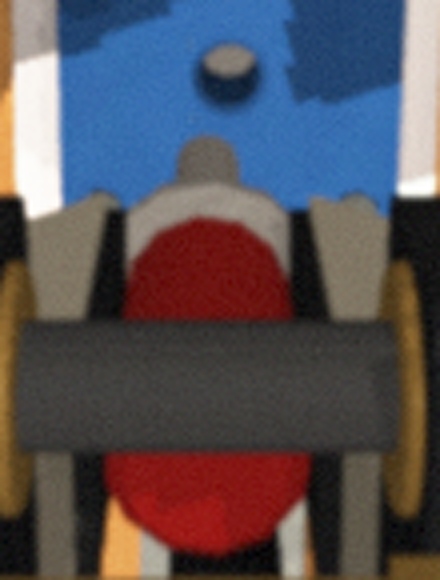

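```bash
python3 - <<'E'
from h import *
im=vision.get_image("wrist"); p=np.array(arm.observe()["position"]); M=R.from_rotvec(arm.observe()["ee_rot"]).as_matrix()
H=ray(im,322,203.75,.051); T=ray(im,317.1,221.3,p[2]+.0188-.075); print(H,T,p,"tool shift cm",M.T@(H-T)*100, "edge check", [px(im,T+np.array([0,0,.004])+.005*M[:,i]*s) for i in(0,1) for s in(1,-1)])
go(*(p+np.array([*(H-T)[:2],-.03])))
E
```

```text
[ 0.54560787 -0.04254085  0.051     ] [ 0.54171294 -0.04282185  0.08949   ] [ 0.54209395 -0.04345259  0.14569   ] tool shift cm [0.14427976 0.36262122 3.84902423] edge check [array([317.10681543, 215.52430869]), array([317.0954798 , 230.84878051]), array([325.13325362, 223.23515593]), array([309.06946767, 223.22406841])]
clock 6.15 pos [ 0.5421 -0.0435  0.1457] h0 -17.8 z [ 0.  0. -1.] force [ 0.5  0.2 -0.6] w 0.209 gf 29.999790872388985
tool shift cm [0.14 0.36 3.  ] turn 0 n 1
0.14 0.36 3.0 0.0
```

Call:
play_rows:
  increments: "0.2 0.33 1 0 -1;0 0 1 0 -1;0 0 1 0 -1;0 0 0 0 -1;0 0 0 0 -1"

```text
clock: 6.57
position: [0.5448, -0.0438, 0.1146]
ee_rot: [-2.54, -1.846, 0.003]
force: [0.1, -0.0, -0.9]
width: 0.209
gripper_force: 30.0
```

```bash
python3 - <<'E'
from h import *
im=vision.get_image("wrist"); p=np.array(arm.observe()["position"]); print(p)
print(px(im,[*p[:2],.051]),px(im,[.5455,-.0428,.051]))
a=im["frame"][185:330,265:375,::-1]; cv2.imwrite("pics/w3c.png",cv2.resize(a,None,fx=4,fy=4,interpolation=cv2.INTER_CUBIC))
E
```

```text
[ 0.54527767 -0.04386412  0.11519408]
[318.89533126 218.29892276] [318.71887338 216.71462331]
```

View pics/w3c.png

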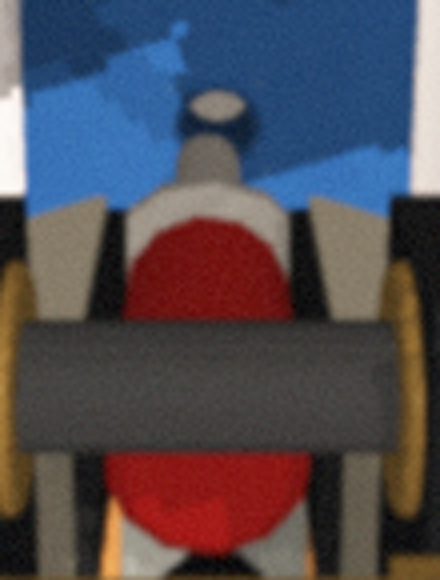

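Call:
play_rows:
  increments: "0.2 0.12 0 0 -1;0 0 0.6 0 -1;0 0 0.4 0 -1;0 0 0.4 0 -1;0 0 0 0 -1"

```text
clock: 7.03
position: [0.5468, -0.0421, 0.1008]
ee_rot: [-2.541, -1.846, 0.002]
force: [-0.4, 1.1, -0.7]
width: 0.211
gripper_force: 30.0
```

```bash
python3 - <<'E'
from h import *
im=vision.get_image("wrist"); s=arm.observe(); print(s["position"],s["force"],s["ft_torque"])
a=im["frame"][185:330,265:375,::-1]; cv2.imwrite("pics/w4c.png",cv2.resize(a,None,fx=4,fy=4,interpolation=cv2.INTER_CUBIC))
E
```

```text
[ 0.54698658 -0.04219704  0.10120065] [-1.03064676 -0.22007611 -0.62173528] [-0.03454738  0.09519472  0.05891955]
```

View pics/w4c.png

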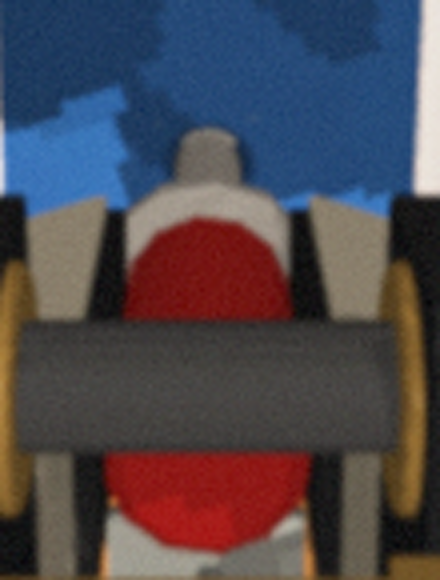

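The nose is inside the hole's mouth (crop ≈ 208,135), with little force. Going on down.

Call:
play_rows:
  increments: "0 0 0.4 0 -1;0 0 0.4 0 -1;0 0 0.3 0 -1;0 0 0.3 0 -1;0 0 0.1 0 -1"

```text
clock: 7.5
position: [0.5472, -0.0422, 0.0862]
ee_rot: [-2.541, -1.847, 0.001]
force: [-0.5, 0.1, -0.1]
width: 0.209
gripper_force: 30.0
```

Call:
play_rows:
  increments: "0 0 0.2 0 -1;0 0 0 0 0;0 0 0 0 0;0 0 0 0 0;0 0 0 0 0"

```text
clock: 7.92
position: [0.5476, -0.0422, 0.0849]
ee_rot: [2.541, 1.847, 0.001]
force: [0.1, -0.4, 0.0]
width: 0.449
gripper_force: 0.0
```

Call:
play_rows:
  increments: "0 0 0 0 0;0 0 -1 0 0;0 0 -2 0 0;0 0 -2.5 0 0;0 0 -1 0 0"

```text
clock: 8.33
position: [0.5487, -0.0427, 0.153]
ee_rot: [2.54, 1.845, 0.004]
force: [-0.1, -0.0, -0.0]
width: 0.5
gripper_force: 0.0
```

```bash
python3 - <<'E'
from h import *
for cam in("top","scene"):
    im=vision.get_image(cam); P,C=allpts(im)
    q=P[near(P,(.546,-.043),.03,.065,.16)]
    if len(q):
        zt=np.percentile(q[:,2],97); t=q[q[:,2]>zt-.005]; print(cam,"pin",zt,t.mean(0))
    q=P[near(P,(.516,-.1315),.03,.065,.1)]
    if len(q):
        zt=np.percentile(q[:,2],97); t=q[q[:,2]>zt-.005]; print(cam,"knob",len(t),zt,t.mean(0))
go(.516,-.1318,.14)
E
```

```text
scene pin 0.15843671413834182 [ 0.55991622 -0.05010666  0.15724616]
scene knob 101 0.08500176299456114 [ 0.51475879 -0.13272358  0.08300951]
clock 8.43 pos [ 0.5489 -0.0423  0.1521] h0 -18.0 z [ 0.004  0.    -1.   ] force [ 0.5 -0.2 -0.8] w 0.502 gf 0.0
tool shift cm [-9.53 -0.37  1.19] turn 0 n 3
-3.18 -0.12 0.4 0.0
-3.18 -0.12 0.4 0.0
-3.18 -0.12 0.4 0.0
```

Call:
play_rows:
  increments: "-3.1 -0.05 0 0 0;-3.1 -0.05 0 0 0;-3.1 -0.05 1.5 0 0;0 0 3 0 0;0 0 3 0 0"

```text
clock: 8.85
position: [0.5169, -0.1326, 0.0742]
ee_rot: [2.543, 1.841, 0.002]
force: [1.0, 0.7, -0.3]
width: 0.5
gripper_force: 0.0
```

Call:
play_rows:
  increments: "0 0 2 0 0;0 0 0.6 0 0;0 0 0 0 0;0 0 0 0 0"

```text
clock: 9.18
position: [0.5173, -0.1303, 0.0489]
ee_rot: [-2.541, -1.847, 0.001]
force: [0.7, -0.9, 0.4]
width: 0.5
gripper_force: 0.0
```

```bash
python3 - <<'E'
from h import *
s=arm.observe(); print(s["position"],s["force"])
for cam in("scene","top"):
    im=vision.get_image(cam); P,C=allpts(im)
    q=P[near(P,(.5465,-.0425),.02,.065,.2)]
    if len(q): zt=np.percentile(q[:,2],97); t=q[q[:,2]>zt-.005]; print(cam,"pin",len(t),zt,t.mean(0))
a=im["frame"]
b=vision.get_image("scene"); save(b,"scene3.png"); c=b["frame"][170:330,270:450,::-1]; cv2.imwrite("pics/s3c.png",cv2.resize(c,None,fx=3,fy=3))
E
```

```text
[ 0.51729348 -0.13026869  0.04891782] [ 0.67788633 -0.93783917  0.44364206]
scene pin 20 0.12253519397016374 [ 0.53940872 -0.04031509  0.12157849]
top pin 69 0.12397695811468962 [ 0.54630557 -0.04332043  0.12174114]
```

View pics/s3c.png

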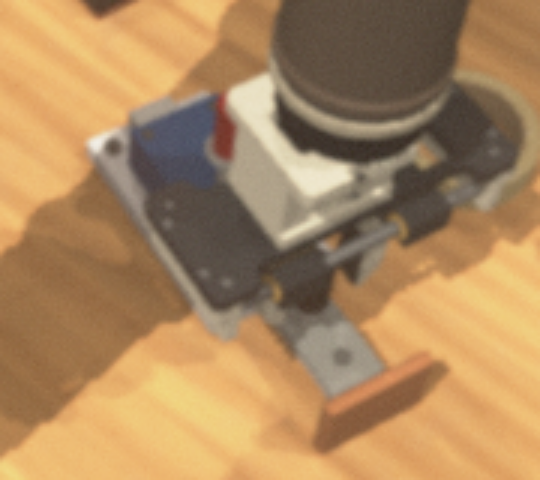

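The pin stands on the bar (head top 0.123, as expected) and the open fingers straddle the knob. Closing with a light grip, so that the knob slips before the pin is overloaded.

Call:
play_rows:
  increments: "0 0 0 0 -1;0 0 0 0 -1;0 0 0 0 -1;0 0 0 0 -1;0 0 0 0 -1"
  grip_force: 10

```text
clock: 9.75
position: [0.5177, -0.1302, 0.049]
ee_rot: [2.541, 1.847, 0.001]
force: [1.3, 0.0, 2.3]
width: 0.238
gripper_force: 10.0
```

Call:
play_rows:
  increments: "0 0 0 0 -1;-0.2 0 0 0 -1;-0.2 0 0 0 -1;-0.2 0 0 0 -1;-0.2 0 0 0 -1"

```text
clock: 10.17
position: [0.5153, -0.1377, 0.049]
ee_rot: [2.541, 1.847, 0.001]
force: [2.9, 3.7, 4.3]
width: 0.237
gripper_force: 10.0
```

Call:
play_rows:
  increments: "-0.2 0 0 0 -1;-0.2 0 0 0 -1;-0.2 0 0 0 -1;-0.2 0 0 0 -1;-0.2 0 0 0 -1"

```text
clock: 10.58
position: [0.512, -0.1476, 0.0489]
ee_rot: [2.541, 1.847, 0.001]
force: [3.2, 2.6, 5.0]
width: 0.232
gripper_force: 10.0
```

Call:
play_rows:
  increments: "-0.1 0 0 0 -1;-0.1 0 0 0 -1;-0.1 0 0 0 -1;-0.1 0 0 0 -1;-0.1 0 0 0 -1"

```text
clock: 11.0
position: [0.5104, -0.1524, 0.0489]
ee_rot: [2.541, 1.847, 0.001]
force: [2.5, 1.6, 4.7]
width: 0.234
gripper_force: 10.0
```

```bash
cat > chk.py <<'E'
from h import *
s=arm.observe(); print(round(s["clock"],2),s["position"],s["force"],s["width"])
im=vision.get_image("top"); P,C=allpts(im)
q=P[near(P,(.5455,-.043),.022,.065,.2)&(C[:,0]>C[:,1]+40)]
if len(q): zt=np.percentile(q[:,2],97); t=q[q[:,2]>zt-.005]; print("pin",len(t),zt,t.mean(0))
l=np.array([.309,.951]); h=np.array([.5455,-.043])
d=P[:,:2]-h; y=d@l; x=d@[.951,-.309]
k=(abs(x)<.03)&(y<-.14)&(y>-.25)&(P[:,2]>.04)&(P[:,2]<.06); print("stop plate y",k.sum(),np.median(y[k]) if k.any() else 0)
E
python3 chk.py
```

```text
11.0 [ 0.51038739 -0.15239612  0.04890124] [2.50976554 1.58544832 4.68575421] 0.23431138369601356
pin 64 0.12349670392539268 [ 0.54824658 -0.03689812  0.1212021 ]
stop plate y 0 0
```

Call:
play_rows:
  increments: "-0.1 0 0 0 -1;-0.1 0 0 0 -1;-0.1 0 0 0 -1;-0.1 0 0 0 -1;-0.1 0 0 0 -1"

```text
clock: 11.47
position: [0.5088, -0.1571, 0.0489]
ee_rot: [2.541, 1.847, 0.001]
force: [2.8, 3.2, 6.2]
width: 0.242
gripper_force: 10.0
```

Call:
play_rows:
  increments: "-0.1 0 0 0 -1;-0.1 0 0 0 -1;-0.1 0 0 0 -1;-0.1 0 0 0 -1;-0.1 0 0 0 -1"

```text
clock: 11.88
position: [0.5072, -0.1619, 0.0489]
ee_rot: [2.541, 1.846, 0.0]
force: [2.7, 3.2, 6.0]
width: 0.239
gripper_force: 10.0
```

```bash
cat >> chk.py <<'E'
im=vision.get_image("scene"); P,C=allpts(im)
d=P[:,:2]-h; y=d@l; x=d@[.951,-.309]
k=(abs(x)<.03)&(y<-.14)&(y>-.25)&(P[:,2]>.046)&(P[:,2]<.058); print("scene stop plate y",k.sum(),np.median(y[k]) if k.any() else 0)
E
python3 chk.py
```

```text
11.88 [ 0.50722819 -0.16191553  0.04890514] [2.6605309  3.16745862 5.99894983] 0.23862215424623423
pin 67 0.12375056865289862 [ 0.54782882 -0.03606395  0.12150435]
stop plate y 3 -0.19325233245496753
scene stop plate y 239 -0.19346791979508302
```

Call:
play_rows:
  increments: "-0.1 0 0 0 -1;-0.1 0 0 0 -1;-0.1 0 0 0 -1;-0.1 0 0 0 -1;0 0 0 0 -1"

```text
clock: 12.4
position: [0.5059, -0.166, 0.0489]
ee_rot: [2.541, 1.846, 0.0]
force: [2.1, 2.1, 5.3]
width: 0.237
gripper_force: 10.0
```

Call:
play_rows:
  increments: "-0.1 0 0 0 -1;-0.1 0 0 0 -1;-0.1 0 0 0 -1;0 0 0 0 -1"

```text
clock: 12.73
position: [0.505, -0.1688, 0.0489]
ee_rot: [2.541, 1.846, 0.0]
force: [2.5, 1.5, 5.8]
width: 0.236
gripper_force: 10.0
```

```bash
python3 chk.py
```

```text
12.73 [ 0.50495537 -0.16877693  0.04891045] [2.54739352 1.46577295 5.7828217 ] 0.23625033704403758
pin 56 0.09891760113324906 [ 0.54610403 -0.04105877  0.09662942]
stop plate y 3 -0.19947819305996717
scene stop plate y 284 -0.1996066226028398
```

The pin has dropped by 25 mm (head top 0.0989, about home) with little force. Letting go and withdrawing.

Call:
play_rows:
  increments: "0 0 0 0 0;0 0 0 0 0;0 0 0 0 0;0 0 0 0 0;0 0 0 0 0"

```text
clock: 13.25
position: [0.5044, -0.1684, 0.0485]
ee_rot: [-2.541, -1.846, 0.001]
force: [0.1, -0.8, 0.9]
width: 0.492
gripper_force: 0.0
```

Call:
play_rows:
  increments: "0 0 -2 0 0;0 0 -3 0 0;0 0 -3.5 0 0;-2 0 -3.5 0 0;-3 0 -2 0 0"

```text
clock: 13.67
position: [0.4913, -0.2142, 0.1918]
ee_rot: [2.536, 1.852, 0.004]
force: [2.1, -1.1, 1.0]
width: 0.498
gripper_force: 0.0
```

Call:
play_rows:
  increments: "-4 0 0 0 0;-4 0 0 0 0;0 0 0 0 0;0 0 0 0 0"

```text
clock: 14.0
position: [0.4631, -0.2947, 0.1889]
ee_rot: [2.546, 1.839, -0.001]
force: [-0.3, 0.2, -1.1]
width: 0.499
gripper_force: 0.0
```

```bash
python3 chk.py; python3 - <<'E'
from h import *
for cam in("top","scene"):
    im=vision.get_image(cam); P,C=allpts(im)
    q=P[near(P,(.5455,-.043),.022,.065,.2)&(C[:,0]>C[:,1]+40)]; zt=np.percentile(q[:,2],97); t=q[q[:,2]>zt-.005]; print(cam,"pin",len(t),zt,t.mean(0),"low",q[q[:,2]<.075].mean(0) )
    k=near(P,(.548,-.025),.03,.044,.056)&(C[:,2]>C[:,0]+25); print("cover z",np.median(P[k,2]))
c=im["frame"][170:330,270:450,::-1]; cv2.imwrite("pics/s4c.png",cv2.resize(c,None,fx=3,fy=3))
E
```

```text
14.0 [ 0.46306441 -0.29469661  0.18887622] [-0.32860828  0.17896411 -1.05813912] 0.4986109294065494
pin 60 0.0989944359148072 [ 0.54627739 -0.04124891  0.09654121]
stop plate y 144 -0.19638907536589606
scene stop plate y 194 -0.1995747572726599
top pin 56 0.09886362165586234 [ 0.54672491 -0.04097227  0.09661571] low [nan nan nan]
cover z nan
scene pin 81 0.09933383007120047 [ 0.54463577 -0.04372299  0.09731853] low [ 0.54003682 -0.04747514  0.07027593]
cover z nan<stdin>:4: RuntimeWarning: Mean of empty slice.
  ret = um.true_divide(
  return _methods._mean(a, axis=axis, dtype=dtype,
  ret = ret.dtype.type(ret / rcount)
```

View pics/s4c.png

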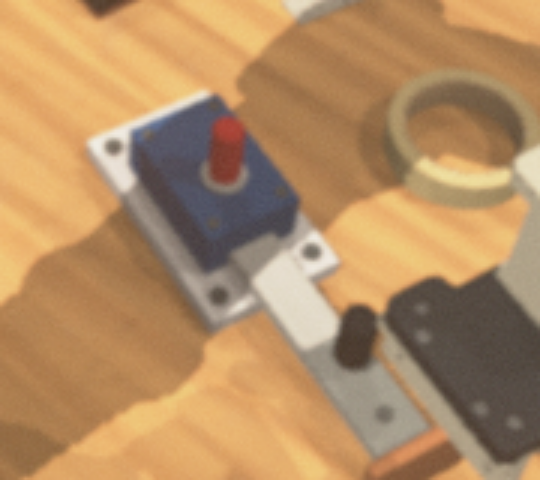

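The picture shows the red pin upright, its collar flat on the cover (crop ≈ 226,175), and the gripper clear of the stop. Handing in.

```bash
python3 -c "
from h import *
print(job.sign_off())"
```

```text
the job is handed in; nothing more can be done
None
```

The red pin dropped through the cover and the bar, with its collar resting on the cover. I drew the bar out about 40 mm, with only light force when the pin caught it. I never touched the black pin, and the job was handed in at about 14 s; the hand-in did not report a verdict.

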